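# Level the rocking display stand and stack the bowl set on it

## Task

The round wooden display stand leans and rocks because its screw foot, the one with the slanting metal knob, is too short: turn the knob clockwise until the stand is level and firm on all four feet, and let go. Then set the wooden bowl upright in the middle of the stand's top plate, and after it the small tin upright inside the bowl. Leave the tape measure, the flat cap and the other things where they are.

Things in the scene. Friction and masses are not known exactly. Their poses are not given: they have to be found in the camera images.
- stand: Loose round display stand, 1.8 kg: wooden board 200 mm across, 34 to 52 mm above the table, on four ball-ended feet. Origin at table level under its middle, z up, x away from the screw foot. Three equal fixed feet at (0, 86), (0, -86), (86, 0) mm; the screw foot stands at (-90, 0) mm when level. Its weight lies towards the screw foot: while that is short the stand leans there 4 to 8 degrees.
- plate_top (a point): Middle of the upper face of the stand's round wooden top plate (132 mm across, 12 mm thick, on a steel column), 132 mm above the stand's origin; axes as the stand's.
- knob (a point): Grip point of the screw foot: centre of its round fluted aluminium knob, 45 mm across, 32 mm long. Its z axis is the screw's axis, out of the knob's free end; with the stand level it leans 30 degrees from vertical, outward (to the stand's -x), more while the stand leans. Over 35 mm clear spindle below the knob. The foot's ball end (radius 10 mm) is centred 116 mm down the axis from here.
- screw (a joint): Turning angle of the screw foot, rad: 0 when it is as long as the other feet, negative = too short. Turning clockwise, seen looking down on the knob's free end, raises the value and screws the foot out 4 mm per rad along its axis. Stops at -3.6 and 1.6; starts at -3.0 to -1.9. Knob, spindle and foot move as one. Friction about 0.1 N m; stays where left.
- bowl: Loose turned bowl of pale wood, 112 mm across the rim, 38 mm high, 0.16 kg, rim wall 9 mm thick (pinch it there, one finger inside), inside about 94 mm across at the rim and 80 mm at the floor, floor 7 mm thick. Origin at the centre of its underside, z up; the foot is 92 mm across. A fixed heap of small caps, up to 115 mm high, begins at x = 0.52 m beyond it.
- tin: Loose round grey open tin, 60 mm across, 45 mm high, 0.08 kg. Origin at the centre of its underside, z up. Inside the bowl its rim stands 14 mm above the bowl's.
- tape_measure: Bystander: yellow tape measure, 66 x 76 x 34 mm, origin at the centre of its underside.
- flat_cap: Bystander: flat round cap, 140 mm across and 21 mm high, origin at the centre of its underside.

How it is judged:
By the outcome, as a careful person would: the job done as asked, in the order asked, and still so for the second after the job is handed in, with the robot touching nothing.
It also fails if it takes over 72 s, if anything falls off the work surface, if the arm or the gripper's body presses on something with over 40 N, if the wrist force passes 120 N, or if a joint passes its speed limit or range.

## Robot

A 7-joint arm with a two-finger parallel gripper is mounted at the origin on a cart in front of the work surface, level with it; the furniture and walls round the work are solid. World frame = base frame: x ahead of the robot, y to its left, z up, the work surface at z = 0. Lengths are in m, angles in rad, forces in N, time in s.
With the tool pointing down it reaches from about 0.425 to 0.925 m from the base axis. Payload 6.8 kg.
Tool frame: the origin (TCP) lies at the very end of the fingers, on their centre line; the grasp point (between the pads) lies 19 mm behind it; z points along the fingers, y is the line along which they close (so a half turn about z gives the same grasp; the last joint's range is limited). The gripper opens to 85 mm and grips with 20 to 120 N. Pads are 22 mm wide; open, the fingers measure 114 mm over their backs; the gripper's body (76 mm by 85 mm) begins 54 mm behind the grasp point. The pads swing forward as they close: fully open they stand 13 mm farther back than shut.
Start: joints at [1.167, 0.477, 0.022, 1.555, -0.011, 1.109, -0.083], TCP at [0.197, -0.646, 0.231] pointing down, gripper open.
Joint ranges: [-2.96, 2.96], [-0.34, 2.1], [-1.41, 1.46], [0.24, 2.44], [-1.37, 4.51], [0.17, 1.92], [-2.96, 2.96]. Speed limits (rad/s): [2.39, 2.39, 3.14, 3.14, 3.14, 3.14, 3.14].

## Interface

Orientations are given as a rotation vector (axis times angle).
In Python, from bench import r gives the robot as it stands.
- The arm moves only by the shell command python3 -m jog 'ROWS' [FORCE]. ROWS is JSON, a list of rows, each an object of numbers: "fingers": the finger opening in m, from 0 to 0.0854; "x", "y", "z": the shift along the tool's x, y, z in m; "rx", "ry", "rz": the turn, a rotation vector about the tool's x, y, z in degrees. In form: [{"fingers": .., "x": .., "y": .., "z": .., "rx": .., "ry": .., "rz": ..}, ...]. A call has 1 to 8 rows; each row shifts and turns the commanded pose from where the row before left it, along the tool's axes as they then stand; what a row does not reach is not made up. A row lasts 1/8 s, in which the tool goes at most 62.5 mm and 10.7 degrees, less where a joint would pass 70% of its speed; a pose out of reach is approached as far as the arm can. A call is refused whole if a number of a shift passes 0.0625 or a number of a turn 10.7, either way. A call with a gripper value outside its range is refused whole. The fingers move at their own pace and stop on an object; FORCE is the grip in N (left out, the last holds). Time passes only in rows, so rows that do not move let the fingers close. It gives the time, the measured TCP pose, the force, the opening and the grip force at its end, in the units of the state.
- r.get_obs(): the state, without advancing time (a new reading comes with each control period).
- r.grab_frame(name): name is "side" or "top" or "wrist"; returns (picture, depth): 480x640x3 uint8, red, green, blue; 480x640 float32, m along the optical axis (not along the pixel's ray), 0 where there is no reading.
- r.get_calibration(name): a dict with "mtx" (3x3 intrinsics, pixels), "extrinsics" (4x4, takes a point from camera to world coordinates). Camera axes: x right, y down, z forward; pixel columns grow to the right and rows downward; lengths in m; the calibration is good to about 2 mm. A picture is of the moment at which its call begins: read the wrist's pose just before it. get_calibration takes no time and is no camera call; for the wrist camera it gives the pose at the moment of the call.
- r.hand_in(): hands the job in; it is judged then, once.
Trained networks look in the newest picture that a camera, given by its name, has taken for a name from the list of things; names that differ only in an ending like _2 or _b are one class to them, and where a whole thing is asked for, a point or a joint stands for the part that bears it (a point fixed in the world has none). Each returns a list of dicts, best first, with "score" (0 to 1); they miss things now and then, are a little off and sometimes report something else, mostly with a low value. They report only what shows in the picture. A call takes as long as a camera call.
- r.search_frame(target, camera): "xyz" ([x, y, z] in m, in world coordinates, good to about 4 mm: the middle of the surface that is visible of it).
- r.landmark_of(target, camera): "xyz" ([x, y, z] in m, in world coordinates, good to about 4 mm: a listed point, or the origin of a listed thing).
The state is a dict: "clock": time; "joints": joint angles; "qvel": joint speeds; "tau": joint torques, N m; "tcp_pos": TCP position; "orientation": TCP orientation; "contact_force": force on the tool from outside, world axes, zero at the start; "moment": the same for the moment, N m; "grip_width": finger opening in m; "gripper_force": force on a finger pad.
Only numpy, scipy, OpenCV 4.12 (cv2) and the standard library are available. Lean on these libraries where they do the work, as an engineer would, in place of code of your own. Each camera call takes 0.05 s, during which the arm holds its last target. There are 200 camera calls.

## Working session

There is one attempt and no reset: what is moved stays moved. The work goes in short steps, Python scripts to look and compute and a shell command to move; the robot and the scene stay as the last step left them, time stands still between calls to the robot, and variables do not carry over. Pictures are saved under pics/ and viewed, at most 10 in all, crops included, and the job is handed in when it is done.

```bash
ls; mkdir -p pics; python3 - <<'E'
from bench import r
import cv2,numpy as np
o=r.get_obs();print({k:np.round(v,3).tolist() for k,v in o.items()})
for c in ("top","side"):
    p,d=r.grab_frame(c);cv2.imwrite(f"pics/{c}0.png",p[:,:,::-1])
    for n in ["stand","plate_top","knob","bowl","tin","tape_measure","flat_cap"]:
        f=r.landmark_of(n,c)
        print(c,n,[(np.round(a["xyz"],4).tolist(),round(a["score"],2)) for a in f[:2]])
E
```

```text
pics
{'clock': 0.0, 'joints': [1.167, 0.478, 0.022, 1.556, -0.012, 1.109, -0.083], 'qvel': [-0.001, -0.001, -0.001, -0.0, -0.0, -0.0, -0.0], 'tau': [0.0, -59.643, 1.608, -28.119, 0.012, 0.009, -0.0], 'tcp_pos': [0.197, -0.645, 0.23], 'orientation': [-3.106, -0.463, 0.001], 'contact_force': [-0.45, 0.359, 1.5], 'moment': [0.021, -0.017, -0.034], 'gripper_force': 0.0, 'grip_width': 0.085}
top stand [([0.598, 0.1525, -0.0004], 0.87)]
top plate_top [([0.5914, 0.1426, 0.1302], 0.97)]
top knob [([0.5557, -0.0013, 0.1025], 0.85)]
top bowl [([0.4071, -0.1612, -0.0068], 0.91)]
top tin [([0.4135, -0.3759, -0.0022], 0.84)]
top tape_measure [([0.412, -0.376, 0.0017], 0.71), ([0.4103, -0.5322, 0.0008], 0.68)]
top flat_cap [([0.4272, 0.0041, -0.0017], 0.81)]
side stand [([0.5998, 0.154, 0.0011], 0.83)]
side plate_top [([0.5879, 0.1432, 0.1329], 0.6)]
side knob [([0.557, -0.0064, 0.1041], 0.82)]
side bowl [([0.4093, -0.1607, -0.0002], 0.56)]
side tin [([0.4124, -0.377, 0.003], 0.77), ([0.4273, -0.0048, 0.0016], 0.49)]
side tape_measure [([0.407, -0.5271, -0.0003], 0.53)]
side flat_cap [([0.4285, -0.0087, -0.0002], 0.78)]
```

View pics/top0.png

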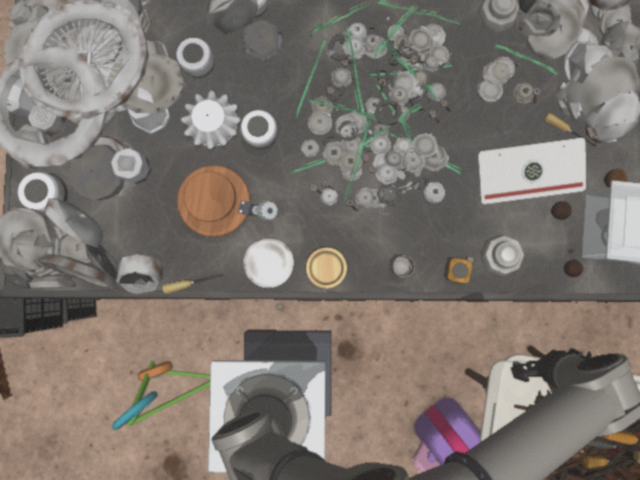

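View pics/side0.png

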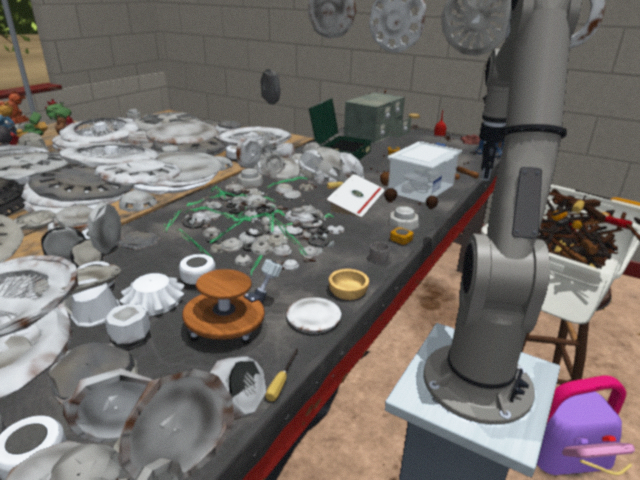

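The top view shows the stand at (213,200), its knob at (265,210), the cap at (268,262), the bowl at (326,267), the tin at (402,265) and the tape at (460,270). The side view agrees. Next I'll measure the stand's tilt relative to the table plane.

```bash
cat > h.py <<'E'
from bench import r
import cv2,numpy as np
from scipy.spatial.transform import Rotation as R
def cloud(c):
    K=r.get_calibration(c); p,d=r.grab_frame(c); M,T=K["mtx"],K["extrinsics"]
    v,u=np.mgrid[:480,:640]
    P=np.stack([(u-M[0,2])/M[0,0]*d,(v-M[1,2])/M[1,1]*d,d],-1)@T[:3,:3].T+T[:3,3]
    P[d<=0]=np.nan
    return p,P
def fit(Q):
    for t in (.01,.004,.003,.003):
        A=np.c_[Q[:,:2],np.ones(len(Q))]; c=np.linalg.lstsq(A,Q[:,2],rcond=None)[0]
        e=Q[:,2]-A@c; Q=Q[abs(e)<t]
    n=np.array([-c[0],-c[1],1]);return n/np.linalg.norm(n),Q.mean(0),len(Q),e.std()
def tilt(c,pc=(.592,.143),sc=(.598,.153),P=None):
    if P is None: P=cloud(c)[1]
    Q=P[np.isfinite(P).all(-1)]
    T=Q[(abs(Q[:,2])<.006)&(np.hypot(*(Q[:,:2]-sc).T)<.35)]
    tn,tm,_,_=fit(T)
    d=np.hypot(*(Q[:,:2]-np.array(pc)).T)
    out={}
    pl=Q[(d<.062)&(Q[:,2]>.11)&(Q[:,2]<.16)]
    ds=np.hypot(*(Q[:,:2]-np.array(sc)).T)
    bd=Q[(ds<.095)&(d>.07)&(Q[:,2]>.035)&(Q[:,2]<.07)]
    print(c,"table n",np.round(tn,4),"z",round(tm[2],4))
    for k,S in (("plate",pl),("board",bd)):
        if len(S)<50: continue
        n,m,N,s=fit(S); dn=n/n[2]-tn/tn[2]
        print(k,"tilt deg",np.round(np.degrees(dn[:2]),2),"mag",round(np.degrees(np.hypot(*dn[:2])),2),"mid",np.round(m,4),N,round(s,5))
def obs():
    o=r.get_obs();print({k:np.round(o[k],3).tolist() for k in ("clock","joints","tcp_pos","grip_width","contact_force")})
    return o
E
python3 - <<'E'
from h import *
tilt("top");tilt("side")
import collections
for c in ("top","side"):
    print([np.round(r.search_frame("knob",c)[0]["xyz"],4)])
print(R.from_rotvec(r.get_obs()["orientation"]).as_matrix().round(2))
# axis + target tool pose
E
```

```text
top table n [-0.    -0.001  1.   ] z 0.001
plate tilt deg [-1.13 -5.03] mag 5.16 mid [0.5922 0.1433 0.1322] 1312 0.0016
board tilt deg [-1.09 -4.57] mag 4.7 mid [0.5941 0.1592 0.0536] 862 0.00161
side table n [1.e-04 2.e-04 1.e+00] z 0.0001
plate tilt deg [-1.2  -4.98] mag 5.12 mid [0.5905 0.1451 0.1311] 1034 0.0011
board tilt deg [-1.14 -4.83] mag 4.96 mid [0.591  0.1905 0.0547] 980 0.00126Traceback (most recent call last):
  File "<stdin>", line 5, in <module>
IndexError: list index out of range
```

```bash
cat >> h.py <<'E'
import json
def down(az):  # tool pointing down, tool x at azimuth az (deg)
    return R.from_euler("z",az,degrees=True)*R.from_rotvec([np.pi,0,0])
def axis(t,u=(-.24,-.971)):
    u=np.array(u)/np.hypot(*u); t=np.radians(t); return np.r_[np.sin(t)*u,np.cos(t)]
def alongA(A,az): # tool z = -A
    D=down(az); z=-A; v=np.cross([0,0,-1.],z); s=np.linalg.norm(v)
    return (R.from_rotvec(v/s*np.arcsin(s)) if s>1e-6 else R.identity())*D
def plan(way,cur=None):
    """way: list of (pos,Rot,nrows)"""
    o=r.get_obs(); p,q=(np.array(o["tcp_pos"]),R.from_rotvec(o["orientation"])) if cur is None else cur
    rows=[]
    for P,Q,n in way:
        w=(q.inv()*Q).as_rotvec(); p0,q0=p,q
        for i in range(1,n+1):
            pt=p0+(np.array(P)-p0)*i/n; qt=q0*R.from_rotvec(w*i/n)
            s=q.inv().apply(pt-p); t=np.degrees((q.inv()*qt).as_rotvec())
            s=np.round(s,4);t=np.round(t,1)
            rows.append({k:float(x) for k,x in zip(("x","y","z","rx","ry","rz"),[*s,*t]) if x})
            p=p+q.apply(s); q=q*R.from_rotvec(np.radians(t))
    for i in range(0,len(rows),8): print(json.dumps(rows[i:i+8]))
K0=np.array([.5555,-.003,.1045])
E
python3 - <<'E'
from h import *
A=axis(35.1)
plan([(K0+.09*A-.02*A,alongA(A,155),16)])
E
```

```text
[{"x": 0.0319, "y": -0.0297, "z": 0.0043, "rx": -0.5, "ry": 2.8, "rz": -8.3}, {"x": 0.0356, "y": -0.0249, "z": 0.0058, "rx": -0.5, "ry": 2.7, "rz": -8.3}, {"x": 0.0385, "y": -0.0196, "z": 0.0073, "rx": -0.4, "ry": 2.8, "rz": -8.3}, {"x": 0.0405, "y": -0.0139, "z": 0.0091, "rx": -0.5, "ry": 2.8, "rz": -8.3}, {"x": 0.0416, "y": -0.008, "z": 0.0111, "rx": -0.5, "ry": 2.7, "rz": -8.3}, {"x": 0.0418, "y": -0.0021, "z": 0.0129, "rx": -0.5, "ry": 2.8, "rz": -8.3}, {"x": 0.0409, "y": 0.0039, "z": 0.0151, "rx": -0.5, "ry": 2.8, "rz": -8.3}, {"x": 0.0393, "y": 0.0095, "z": 0.017, "rx": -0.5, "ry": 2.7, "rz": -8.2}]
[{"x": 0.0366, "y": 0.0147, "z": 0.0189, "rx": -0.4, "ry": 2.8, "rz": -8.3}, {"x": 0.0331, "y": 0.0197, "z": 0.0207, "rx": -0.5, "ry": 2.8, "rz": -8.3}, {"x": 0.029, "y": 0.0241, "z": 0.0225, "rx": -0.5, "ry": 2.7, "rz": -8.3}, {"x": 0.024, "y": 0.0276, "z": 0.0239, "rx": -0.5, "ry": 2.8, "rz": -8.3}, {"x": 0.0187, "y": 0.0306, "z": 0.0253, "rx": -0.5, "ry": 2.8, "rz": -8.3}, {"x": 0.0128, "y": 0.0326, "z": 0.0263, "rx": -0.4, "ry": 2.8, "rz": -8.3}, {"x": 0.0067, "y": 0.0338, "z": 0.027, "rx": -0.5, "ry": 2.7, "rz": -8.3}, {"x": 0.0004, "y": 0.0341, "z": 0.0274, "rx": -0.5, "ry": 2.8, "rz": -8.3}]
```

```bash
python3 -m jog '[{"x":0.032,"y":-0.030,"z":0.004,"rx":-0.5,"ry":2.8,"rz":-8.3},{"x":0.036,"y":-0.025,"z":0.006,"rx":-0.5,"ry":2.8,"rz":-8.3},{"x":0.038,"y":-0.020,"z":0.007,"rx":-0.5,"ry":2.8,"rz":-8.3},{"x":0.040,"y":-0.014,"z":0.009,"rx":-0.5,"ry":2.8,"rz":-8.3},{"x":0.042,"y":-0.008,"z":0.011,"rx":-0.5,"ry":2.8,"rz":-8.3},{"x":0.042,"y":-0.002,"z":0.013,"rx":-0.5,"ry":2.8,"rz":-8.3},{"x":0.041,"y":0.004,"z":0.015,"rx":-0.5,"ry":2.8,"rz":-8.3},{"x":0.039,"y":0.010,"z":0.017,"rx":-0.5,"ry":2.8,"rz":-8.3}]'
python3 -m jog '[{"x":0.037,"y":0.015,"z":0.019,"rx":-0.5,"ry":2.8,"rz":-8.3},{"x":0.033,"y":0.020,"z":0.021,"rx":-0.5,"ry":2.8,"rz":-8.3},{"x":0.029,"y":0.024,"z":0.022,"rx":-0.5,"ry":2.8,"rz":-8.3},{"x":0.024,"y":0.028,"z":0.024,"rx":-0.5,"ry":2.8,"rz":-8.3},{"x":0.019,"y":0.031,"z":0.025,"rx":-0.5,"ry":2.8,"rz":-8.3},{"x":0.013,"y":0.033,"z":0.026,"rx":-0.5,"ry":2.7,"rz":-8.3},{"x":0.007,"y":0.034,"z":0.027,"rx":-0.5,"ry":2.7,"rz":-8.3},{"y":0.034,"z":0.027,"rx":-0.5,"ry":2.8,"rz":-8.3}]'
python3 - <<'E'
from h import *
obs()
p,P=cloud("wrist");cv2.imwrite("pics/w1.png",p[:,:,::-1])
for a in r.landmark_of("knob","wrist")[:1]: print(a)
A=axis(35.1)
plan([(K0+.09*A-.02*A,alongA(A,155),4)])
plan([(K0-.02*A,alongA(A,155),4)])
E
```

```text
{'clock': 0.95, 'joints': [1.167, 0.477, 0.022, 1.555, -0.011, 1.109, -0.083], 'tcp_pos': [0.197, -0.646, 0.231], 'grip_width': 0.085, 'contact_force': [-0.039, 0.459, -0.111]}
[{"x": 0.1275, "y": -0.1189, "z": 0.0174, "rx": -1.9, "ry": 11.1, "rz": -33.2}, {"x": 0.1665, "y": -0.0321, "z": 0.0442, "rx": -1.9, "ry": 11.0, "rz": -33.1}, {"x": 0.1465, "y": 0.0592, "z": 0.0756, "rx": -2.0, "ry": 11.1, "rz": -33.2}, {"x": 0.0745, "y": 0.1221, "z": 0.101, "rx": -1.9, "ry": 11.1, "rz": -33.2}]
[{"x": 0.1341, "y": -0.13, "z": 0.0358, "rx": -1.9, "ry": 11.1, "rz": -33.2}, {"x": 0.1748, "y": -0.0394, "z": 0.0638, "rx": -1.9, "ry": 11.0, "rz": -33.1}, {"x": 0.154, "y": 0.056, "z": 0.0966, "rx": -2.0, "ry": 11.1, "rz": -33.2}, {"x": 0.0788, "y": 0.1216, "z": 0.1231, "rx": -1.9, "ry": 11.1, "rz": -33.2}]validation failed for argument at $[0]...
validation failed for argument at $[0]...
```

View pics/w1.png

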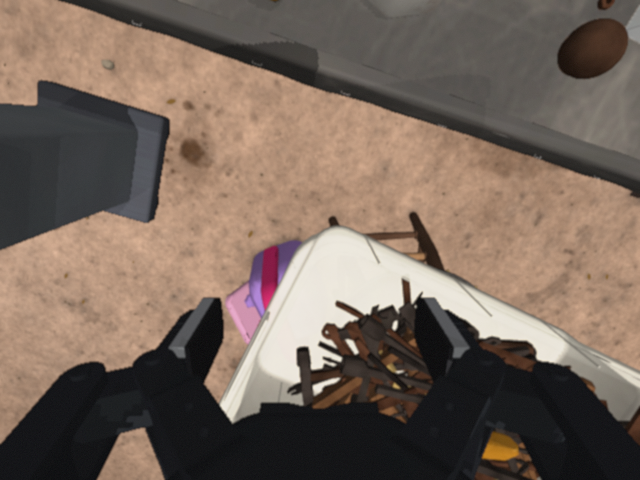

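The wrist picture still shows the start position over the floor, because the call was refused. The rows probably need all seven keys.

```bash
python3 -m jog '[{"fingers":0.085,"x":0.032,"y":-0.030,"z":0.004,"rx":-0.5,"ry":2.8,"rz":-8.3},{"fingers":0.085,"x":0.036,"y":-0.025,"z":0.006,"rx":-0.5,"ry":2.8,"rz":-8.3},{"fingers":0.085,"x":0.038,"y":-0.020,"z":0.007,"rx":-0.5,"ry":2.8,"rz":-8.3},{"fingers":0.085,"x":0.040,"y":-0.014,"z":0.009,"rx":-0.5,"ry":2.8,"rz":-8.3},{"fingers":0.085,"x":0.042,"y":-0.008,"z":0.011,"rx":-0.5,"ry":2.8,"rz":-8.3},{"fingers":0.085,"x":0.042,"y":-0.002,"z":0.013,"rx":-0.5,"ry":2.8,"rz":-8.3},{"fingers":0.085,"x":0.041,"y":0.004,"z":0.015,"rx":-0.5,"ry":2.8,"rz":-8.3},{"fingers":0.085,"x":0.039,"y":0.010,"z":0.017,"rx":-0.5,"ry":2.8,"rz":-8.3}]' && 
python3 -m jog '[{"fingers":0.085,"x":0.037,"y":0.015,"z":0.019,"rx":-0.5,"ry":2.8,"rz":-8.3},{"fingers":0.085,"x":0.033,"y":0.020,"z":0.021,"rx":-0.5,"ry":2.8,"rz":-8.3},{"fingers":0.085,"x":0.029,"y":0.024,"z":0.022,"rx":-0.5,"ry":2.8,"rz":-8.3},{"fingers":0.085,"x":0.024,"y":0.028,"z":0.024,"rx":-0.5,"ry":2.8,"rz":-8.3},{"fingers":0.085,"x":0.019,"y":0.031,"z":0.025,"rx":-0.5,"ry":2.8,"rz":-8.3},{"fingers":0.085,"x":0.013,"y":0.033,"z":0.026,"rx":-0.5,"ry":2.7,"rz":-8.3},{"fingers":0.085,"x":0.007,"y":0.034,"z":0.027,"rx":-0.5,"ry":2.7,"rz":-8.3},{"fingers":0.085,"x":0,"y":0.034,"z":0.027,"rx":-0.5,"ry":2.8,"rz":-8.3}]'
sed -i 's/ for k,x in zip(("x".*$/ for k,x in zip(("x","y","z","rx","ry","rz"),[*s,*t])})/' h.py
python3 - <<'E'
from h import *
obs()
A=axis(35.1)
plan([(K0+.09*A-.02*A,alongA(A,155),4)])
E
```

```text
clock: 2.05
tcp_pos: [0.3721, -0.3424, 0.1978]
orientation: [2.277, 2.066, 0.585]
contact_force: [0.5, -0.1, -0.4]
grip_width: 0.085
gripper_force: 0.0
clock: 3.05
tcp_pos: [0.5476, -0.0401, 0.1665]
orientation: [0.632, 2.905, 0.949]
contact_force: [0.7, -0.8, 0.1]
grip_width: 0.0853
gripper_force: 0.0
{'clock': 3.05, 'joints': [0.963, 0.576, -0.856, 1.924, -0.272, 0.802, 1.532], 'tcp_pos': [0.548, -0.04, 0.167], 'grip_width': 0.085, 'contact_force': [0.666, -0.752, 0.077]}
[{"x": 0.0001, "y": -0.0012, "z": 0.0006, "rx": 0.1, "ry": 0.0, "rz": 0.1}, {"x": 0.0001, "y": -0.0012, "z": 0.0007, "rx": 0.1, "ry": 0.1, "rz": 0.2}, {"x": 0.0, "y": -0.0012, "z": 0.0006, "rx": 0.1, "ry": 0.0, "rz": 0.1}, {"x": 0.0001, "y": -0.0012, "z": 0.0006, "rx": 0.1, "ry": 0.1, "rz": 0.1}]
```

```bash
python3 -m jog '[{"fingers":0.085,"x":0,"y":-0.005,"z":0.003,"rx":0.4,"ry":0.2,"rz":4},{"fingers":0.085,"x":0,"y":0,"z":0,"rx":0,"ry":0,"rz":4}]'
python3 - <<'E'
from h import *
o=obs()
p,P=cloud("wrist");cv2.imwrite("pics/w2.png",p[:,:,::-1])
for a in r.landmark_of("knob","wrist")[:1]: print(a)
q=R.from_rotvec(o["orientation"]);print("tool z",q.as_matrix()[:,2],"A",axis(35.1))
for L in [a["xyz"] for a in r.landmark_of("knob","wrist")[:1]]+[K0]: print(q.inv().apply(np.array(L)-o["tcp_pos"]))
E
```

```text
clock: 3.3
tcp_pos: [0.5456, -0.0422, 0.1609]
orientation: [-0.838, -2.848, -0.938]
contact_force: [1.0, 0.2, -0.0]
grip_width: 0.0849
gripper_force: 0.0
{'clock': 3.3, 'joints': [0.933, 0.567, -0.811, 1.928, -0.297, 0.803, 1.417], 'tcp_pos': [0.546, -0.042, 0.161], 'grip_width': 0.085, 'contact_force': [0.993, 0.187, -0.037]}
{'xyz': [0.5603, -0.0039, 0.1022], 'score': 0.6}
tool z [ 0.13663084  0.55847131 -0.81819424] A [-0.13797084 -0.55820703  0.81814972]
[-0.00501356  0.00125946  0.07148986]
[-4.37722549e-05  7.11966505e-04  6.94548079e-02]
```

View pics/w2.png

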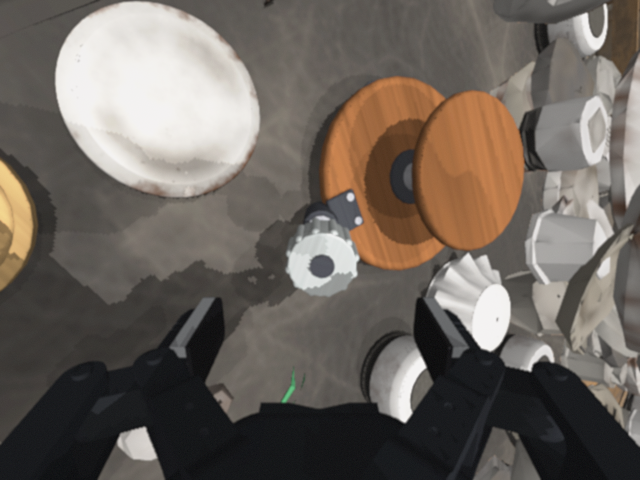

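The knob's end face is at (322,266), between the open fingers and clear of the stand. I'm advancing along its axis and closing.

```bash
python3 -m jog '[{"fingers":0.085,"x":-0.002,"y":0.001,"z":0.03,"rx":0,"ry":0,"rz":0},{"fingers":0.085,"x":0,"y":0,"z":0.03,"rx":0,"ry":0,"rz":0},{"fingers":0.085,"x":0,"y":0,"z":0.028,"rx":0,"ry":0,"rz":0},{"fingers":0.085,"x":0,"y":0,"z":0,"rx":0,"ry":0,"rz":0},{"fingers":0.03,"x":0,"y":0,"z":0,"rx":0,"ry":0,"rz":0},{"fingers":0.03,"x":0,"y":0,"z":0,"rx":0,"ry":0,"rz":0},{"fingers":0.03,"x":0,"y":0,"z":0,"rx":0,"ry":0,"rz":0},{"fingers":0.03,"x":0,"y":0,"z":0,"rx":0,"ry":0,"rz":0}]' 40
python3 - <<'E'
from h import *
o=obs();print(o["gripper_force"],R.from_rotvec(o["orientation"]).as_matrix()[:,2].round(3))
tilt("top")
# trajectory, relative to the present TCP: knob pose(s) -> tool poses
def knob(s):
    L=-4*s; t=np.arctan2(.866*L,90+.5*L); rr=90+.5*L+58; z=10+.866*L+100.46-10
    return np.array([rr*np.cos(t)+z*np.sin(t),z*np.cos(t)-rr*np.sin(t)+10])/1e3,t
u=np.array([-.24,-.971]);u/=np.hypot(*u); ax=np.r_[u,0]
h=np.cross(np.r_[u,0],[0,0,1])  # rotating about this by + takes u toward z
p0=np.array(o["tcp_pos"]);q0=R.from_rotvec(o["orientation"]);s0=-2.44
k0,t0=knob(s0); way=[];n=16
for i in range(1,n+1):
    s=s0*(1-i/n); k,t=knob(s)
    D=R.from_rotvec(h*(t0-t)); dk=k-k0
    K=K0+ax*dk[0]+np.array([0,0,dk[1]])
    P=K+D.apply(p0-K0); Q=D*q0*R.from_rotvec([0,0,s-s0])
    way.append((P,Q,1))
plan(way)
E
```

```text
clock: 4.45
tcp_pos: [0.5607, 0.005, 0.0904]
orientation: [-0.838, -2.852, -0.938]
contact_force: [-1.4, -3.5, 6.6]
grip_width: 0.0438
gripper_force: 40.2
{'clock': 4.45, 'joints': [0.814, 0.676, -0.779, 1.972, -0.269, 0.617, 1.385], 'tcp_pos': [0.561, 0.005, 0.09], 'grip_width': 0.044, 'contact_force': [-1.427, -3.499, 6.588]}
40.15242576599121 [ 0.14   0.557 -0.819]
top table n [ 0.e+00 -8.e-04  1.e+00] z 0.0011
plate tilt deg [-0.99 -5.17] mag 5.26 mid [0.5922 0.1434 0.1322] 1303 0.00161
board tilt deg [-1.14 -4.72] mag 4.86 mid [0.5962 0.1579 0.0534] 866 0.0016
[{"x": 0.0002, "y": 0.0008, "z": 0.0002, "rx": 0.3, "ry": -0.1, "rz": 8.7}, {"x": 0.0004, "y": 0.0007, "z": 0.0002, "rx": 0.2, "ry": -0.2, "rz": 8.8}, {"x": 0.0005, "y": 0.0006, "z": 0.0002, "rx": 0.3, "ry": -0.2, "rz": 8.7}, {"x": 0.0006, "y": 0.0006, "z": 0.0002, "rx": 0.2, "ry": -0.2, "rz": 8.7}, {"x": 0.0006, "y": 0.0005, "z": 0.0001, "rx": 0.1, "ry": -0.3, "rz": 8.8}, {"x": 0.0008, "y": 0.0004, "z": 0.0002, "rx": 0.2, "ry": -0.3, "rz": 8.7}, {"x": 0.0007, "y": 0.0002, "z": 0.0002, "rx": 0.0, "ry": -0.3, "rz": 8.8}, {"x": 0.0009, "y": 0.0002, "z": 0.0002, "rx": 0.1, "ry": -0.3, "rz": 8.7}]
[{"x": 0.0008, "y": 0.0, "z": 0.0002, "rx": -0.0, "ry": -0.3, "rz": 8.7}, {"x": 0.0008, "y": -0.0001, "z": 0.0001, "rx": -0.1, "ry": -0.3, "rz": 8.8}, {"x": 0.0008, "y": -0.0002, "z": 0.0002, "rx": -0.1, "ry": -0.3, "rz": 8.7}, {"x": 0.0008, "y": -0.0004, "z": 0.0002, "rx": -0.2, "ry": -0.3, "rz": 8.7}, {"x": 0.0007, "y": -0.0005, "z": 0.0001, "rx": -0.2, "ry": -0.3, "rz": 8.8}, {"x": 0.0006, "y": -0.0005, "z": 0.0002, "rx": -0.2, "ry": -0.2, "rz": 8.7}, {"x": 0.0005, "y": -0.0007, "z": 0.0001, "rx": -0.3, "ry": -0.2, "rz": 8.8}, {"x": 0.0004, "y": -0.0007, "z": 0.0002, "rx": -0.3, "ry": -0.1, "rz": 8.7}]
```

```bash
python3 -m jog '[{"fingers":0.03,"x":0.0002,"y":0.0008,"z":0.0002,"rx":0.3,"ry":-0.1,"rz":8.7},{"fingers":0.03,"x":0.0004,"y":0.0007,"z":0.0002,"rx":0.2,"ry":-0.2,"rz":8.8},{"fingers":0.03,"x":0.0005,"y":0.0006,"z":0.0002,"rx":0.3,"ry":-0.2,"rz":8.7},{"fingers":0.03,"x":0.0006,"y":0.0006,"z":0.0002,"rx":0.2,"ry":-0.2,"rz":8.7},{"fingers":0.03,"x":0.0006,"y":0.0005,"z":0.0001,"rx":0.1,"ry":-0.3,"rz":8.8},{"fingers":0.03,"x":0.0008,"y":0.0004,"z":0.0002,"rx":0.2,"ry":-0.3,"rz":8.7},{"fingers":0.03,"x":0.0007,"y":0.0002,"z":0.0002,"rx":0,"ry":-0.3,"rz":8.8},{"fingers":0.03,"x":0.0009,"y":0.0002,"z":0.0002,"rx":0.1,"ry":-0.3,"rz":8.7}]' 60
python3 - <<'E'
from h import *
o=obs();print(R.from_rotvec(o["orientation"]).as_matrix()[:,2].round(3))
tilt("top");tilt("side")
E
```

```text
clock: 5.5
tcp_pos: [0.5618, 0.0119, 0.0931]
orientation: [-2.131, -1.7, -0.632]
contact_force: [-1.1, -1.7, 6.7]
grip_width: 0.0438
gripper_force: 60.1
{'clock': 5.5, 'joints': [0.527, 0.56, -0.437, 1.988, -0.57, 0.665, 0.389], 'tcp_pos': [0.562, 0.012, 0.093], 'grip_width': 0.044, 'contact_force': [-1.114, -1.709, 6.693]}
[ 0.13   0.523 -0.843]
top table n [-2.e-04 -8.e-04  1.e+00] z 0.0011
plate tilt deg [-0.58 -2.63] mag 2.69 mid [0.5913 0.1432 0.1322] 1279 0.00162
board tilt deg [-0.56 -2.42] mag 2.48 mid [0.5935 0.1541 0.0529] 773 0.00164
side table n [3.e-04 4.e-04 1.e+00] z 0.0
plate tilt deg [-0.67 -2.73] mag 2.81 mid [0.5907 0.1473 0.1314] 1042 0.00113
board tilt deg [-0.63 -2.51] mag 2.59 mid [0.5903 0.1929 0.0534] 957 0.00125
```

```bash
python3 -m jog '[{"fingers":0.03,"x":0.0008,"y":0,"z":0.0002,"rx":0,"ry":-0.3,"rz":8.7},{"fingers":0.03,"x":0.0008,"y":-0.0001,"z":0.0001,"rx":-0.1,"ry":-0.3,"rz":8.8},{"fingers":0.03,"x":0.0008,"y":-0.0002,"z":0.0002,"rx":-0.1,"ry":-0.3,"rz":8.7},{"fingers":0.03,"x":0.0008,"y":-0.0004,"z":0.0002,"rx":-0.2,"ry":-0.3,"rz":8.7},{"fingers":0.03,"x":0.0007,"y":-0.0005,"z":0.0001,"rx":-0.2,"ry":-0.3,"rz":8.8},{"fingers":0.03,"x":0.0006,"y":-0.0005,"z":0.0002,"rx":-0.2,"ry":-0.2,"rz":8.7},{"fingers":0.03,"x":0.0005,"y":-0.0007,"z":0.0001,"rx":-0.3,"ry":-0.2,"rz":8.8},{"fingers":0.03,"x":0.0004,"y":-0.0007,"z":0.0002,"rx":-0.3,"ry":-0.1,"rz":8.7}]'
python3 -m jog '[{"fingers":0.03,"x":0,"y":0,"z":0,"rx":0,"ry":0,"rz":0},{"fingers":0.07,"x":0,"y":0,"z":0,"rx":0,"ry":0,"rz":0},{"fingers":0.07,"x":0,"y":0,"z":0,"rx":0,"ry":0,"rz":0},{"fingers":0.07,"x":0,"y":0,"z":0,"rx":0,"ry":0,"rz":0},{"fingers":0.07,"x":0,"y":0,"z":0,"rx":0,"ry":0,"rz":0}]'
python3 - <<'E'
from h import *
o=obs();print(R.from_rotvec(o["orientation"]).as_matrix()[:,2].round(3))
for i in range(3): tilt("top");tilt("side")
E
```

```text
clock: 6.6
tcp_pos: [0.564, 0.0187, 0.0958]
orientation: [-2.628, -0.167, -0.215]
contact_force: [2.0, -0.9, 4.7]
grip_width: 0.0437
gripper_force: 60.2
clock: 7.22
tcp_pos: [0.5626, 0.0184, 0.0942]
orientation: [-2.629, -0.172, -0.213]
contact_force: [-0.5, 0.5, -0.4]
grip_width: 0.0697
gripper_force: 0.0
{'clock': 7.225, 'joints': [0.239, 0.508, -0.116, 2.005, -0.746, 0.72, -0.708], 'tcp_pos': [0.563, 0.018, 0.094], 'grip_width': 0.07, 'contact_force': [-0.465, 0.526, -0.388]}
[ 0.12   0.485 -0.866]
top table n [-1.e-04 -7.e-04  1.e+00] z 0.001
plate tilt deg [ 0.14 -0.41] mag 0.44 mid [0.5934 0.1458 0.1326] 1258 0.0016
board tilt deg [0.02 0.15] mag 0.15 mid [0.5915 0.1473 0.053 ] 716 0.00164
side table n [-2.e-04  1.e-04  1.e+00] z 0.0
plate tilt deg [-0.11 -0.14] mag 0.18 mid [0.5912 0.1495 0.1316] 1016 0.00111
board tilt deg [0.01 0.06] mag 0.06 mid [0.5877 0.1919 0.0518] 995 0.00129
top table n [ 1.e-04 -8.e-04  1.e+00] z 0.0011
plate tilt deg [-0.05 -0.34] mag 0.34 mid [0.5927 0.1456 0.1328] 1235 0.00157
board tilt deg [-0.09  0.35] mag 0.36 mid [0.5922 0.145  0.0531] 727 0.00165
side table n [2.e-04 2.e-04 1.e+00] z 0.0001
plate tilt deg [ 0.06 -0.12] mag 0.13 mid [0.5913 0.1496 0.1316] 1023 0.00118
board tilt deg [-0.08 -0.  ] mag 0.08 mid [0.5888 0.1928 0.0516] 953 0.00125
top table n [ 2.e-04 -6.e-04  1.e+00] z 0.0011
plate tilt deg [ 0.2 -0.3] mag 0.36 mid [0.5921 0.1459 0.1326] 1234 0.00159
board tilt deg [-0.07 -0.07] mag 0.1 mid [0.5958 0.1457 0.053 ] 701 0.00164
side table n [0.e+00 4.e-04 1.e+00] z 0.0001
plate tilt deg [-0.03 -0.22] mag 0.22 mid [0.5914 0.1498 0.1316] 1024 0.00117
board tilt deg [-0.06  0.07] mag 0.1 mid [0.5888 0.1924 0.0517] 965 0.00123
```

The stand is level to within about 0.1–0.2°. I'll back off and check it with the closer wrist camera.

```bash
python3 -m jog '[{"fingers":0.085,"x":0,"y":0,"z":-0.02,"rx":0,"ry":0,"rz":0},{"fingers":0.085,"x":0,"y":0,"z":-0.04,"rx":0,"ry":0,"rz":0},{"fingers":0.085,"x":0,"y":0,"z":-0.05,"rx":0,"ry":0,"rz":0},{"fingers":0.085,"x":0,"y":0,"z":-0.05,"rx":0,"ry":0,"rz":0},{"fingers":0.085,"x":0,"y":0,"z":-0.05,"rx":0,"ry":0,"rz":0},{"fingers":0.085,"x":0,"y":0,"z":0,"rx":0,"ry":0,"rz":0},{"fingers":0.085,"x":0,"y":0,"z":0,"rx":0,"ry":0,"rz":0}]'
python3 - <<'E'
from h import *
o=obs()
for i in range(3): p,P=cloud("wrist"); tilt("wrist",pc=(.592,.148),sc=(.592,.148),P=P)
cv2.imwrite("pics/w3.png",p[:,:,::-1])
for c in ("wrist","top","side"):
    if c!="wrist": r.grab_frame(c)
    for n in ("plate_top","bowl","knob","tin"):
        print(c,n,[(np.round(a["xyz"],4).tolist(),round(a["score"],2)) for a in r.landmark_of(n,c)[:1]])
E
```

```text
clock: 8.4
tcp_pos: [0.5372, -0.0829, 0.2756]
orientation: [-2.629, -0.172, -0.213]
contact_force: [-1.1, 0.3, -0.6]
grip_width: 0.0852
gripper_force: 0.0
{'clock': 8.4, 'joints': [0.332, 0.278, 0.008, 1.848, -0.581, 1.144, -0.819], 'tcp_pos': [0.537, -0.083, 0.276], 'grip_width': 0.085, 'contact_force': [-1.084, 0.314, -0.648]}
wrist table n [1.e-04 2.e-04 1.e+00] z -0.0005
plate tilt deg [-0.05 -0.33] mag 0.33 mid [0.5937 0.1451 0.131 ] 6997 0.00071
board tilt deg [-0.05 -0.31] mag 0.31 mid [0.6023 0.1169 0.0509] 3650 0.00085
wrist table n [1.e-04 2.e-04 1.e+00] z -0.0005
plate tilt deg [-0.08 -0.33] mag 0.34 mid [0.5937 0.1452 0.131 ] 7024 0.0007
board tilt deg [-0.07 -0.36] mag 0.36 mid [0.6019 0.1169 0.0509] 3691 0.00086
wrist table n [1.e-04 1.e-04 1.e+00] z -0.0005
plate tilt deg [-0.06 -0.33] mag 0.34 mid [0.5937 0.145  0.131 ] 7048 0.0007
board tilt deg [-0.05 -0.35] mag 0.35 mid [0.602  0.1167 0.0509] 3689 0.00085
wrist plate_top [([0.5913, 0.1539, 0.1313], 0.69)]
wrist bowl []
wrist knob [([0.562, 0.0134, 0.1095], 0.66)]
wrist tin []
top plate_top [([0.5935, 0.1549, 0.1282], 0.63)]
top bowl [([0.4084, -0.162, -0.0059], 0.74)]
top knob [([0.5606, 0.0078, 0.1089], 0.8)]
top tin [([0.4111, -0.3771, 0.0015], 0.8)]
side plate_top []
side bowl [([0.4105, -0.162, 0.0028], 0.55)]
side knob [([0.5595, 0.0105, 0.1069], 0.57)]
side tin [([0.416, -0.3722, 0.0006], 0.9)]
```

View pics/w3.png

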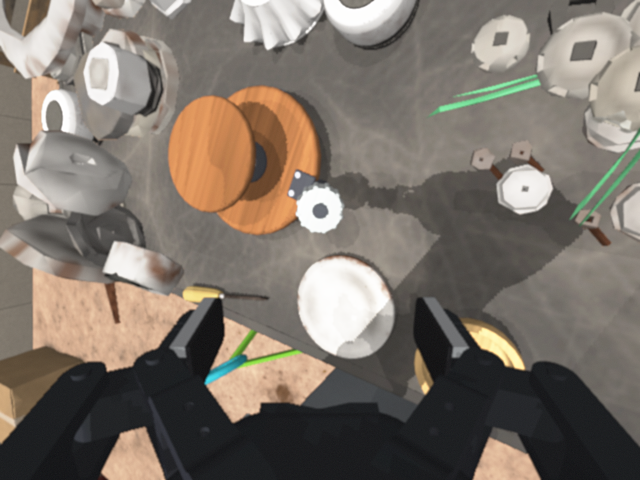

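The wrist picture shows the level-looking stand with the plate at (212,153) and the knob at (320,210). The plane fits say about 0.3° is left. I'll take a second viewpoint straight above the stand to rule out bias.

```bash
python3 - <<'E'
from h import *
o=r.get_obs();E=r.get_calibration("wrist")["extrinsics"];q=R.from_rotvec(o["orientation"])
c=q.inv().apply(E[:3,3]-o["tcp_pos"]);print("cam in tool",c.round(3),(q.inv().as_matrix()@E[:3,:3]).round(2))
az=np.degrees(np.arctan2(*q.as_matrix()[:2,0][::-1]));print("az",az)
D=down(az); 
P=np.array([.592,.148,.42])-D.apply(c);print(P)
plan([(P,D,6)])
E
```

```text
cam in tool [ 0.078 -0.001 -0.142] [[-0.   -0.95 -0.31]
 [ 1.   -0.    0.  ]
 [-0.   -0.31  0.95]]
az 4.833554965128155
[0.51482833 0.14057034 0.27817823]
[{"x": -0.0006, "y": -0.0333, "z": 0.0174, "rx": -4.7, "ry": -1.7, "rz": 0.4}, {"x": -0.0003, "y": -0.0345, "z": 0.0146, "rx": -4.7, "ry": -1.7, "rz": 0.5}, {"x": -0.0002, "y": -0.0357, "z": 0.0117, "rx": -4.7, "ry": -1.7, "rz": 0.4}, {"x": -0.0002, "y": -0.0364, "z": 0.0088, "rx": -4.7, "ry": -1.8, "rz": 0.4}, {"x": -0.0002, "y": -0.0371, "z": 0.0058, "rx": -4.7, "ry": -1.7, "rz": 0.5}, {"x": -0.0005, "y": -0.0374, "z": 0.0027, "rx": -4.7, "ry": -1.7, "rz": 0.4}]
```

```bash
python3 -m jog '[{"fingers":0.085,"x":0.016,"y":-0.033,"z":0.017,"rx":-4.7,"ry":-1.7,"rz":0.4},{"fingers":0.085,"x":0.016,"y":-0.034,"z":0.015,"rx":-4.7,"ry":-1.7,"rz":0.4},{"fingers":0.085,"x":0.016,"y":-0.036,"z":0.012,"rx":-4.7,"ry":-1.7,"rz":0.4},{"fingers":0.085,"x":0.016,"y":-0.036,"z":0.009,"rx":-4.7,"ry":-1.8,"rz":0.4},{"fingers":0.085,"x":0.016,"y":-0.037,"z":0.006,"rx":-4.7,"ry":-1.7,"rz":0.4},{"fingers":0.085,"x":0.016,"y":-0.037,"z":0.003,"rx":-4.7,"ry":-1.7,"rz":0.4},{"fingers":0.085,"x":0,"y":0,"z":0,"rx":0,"ry":0,"rz":0},{"fingers":0.085,"x":0,"y":0,"z":0,"rx":0,"ry":0,"rz":0}]'
python3 - <<'E'
from h import *
o=obs()
for i in range(2): p,P=cloud("wrist"); tilt("wrist",pc=(.592,.148),sc=(.592,.148),P=P)
S=P[(np.abs(P[...,2]-.131)<.006)&(np.hypot(P[...,0]-.592,P[...,1]-.15)<.085)]
import cv2
c,rad=cv2.minEnclosingCircle(S[:,:2].astype(np.float32));print("plate circle",c,rad)
n=np.array([0,0,1])
K=K0+np.array([.0066,.0134,.0055]) # tcp shift
A=axis(30)
T=np.array([.5626,.0184,.0942]); Q=R.from_rotvec([-2.629,-.172,-.213])
B=Q*R.from_rotvec([0,0,np.radians(-10)])
plan([(T+.09*A,B,8)])
E
```

```text
clock: 10.25
tcp_pos: [0.6115, 0.1482, 0.2868]
orientation: [3.137, 0.138, -0.0]
contact_force: [0.6, -0.5, 0.7]
grip_width: 0.085
gripper_force: 0.0
{'clock': 10.25, 'joints': [-0.305, 0.359, -0.044, 1.603, 0.018, 1.18, -1.835], 'tcp_pos': [0.611, 0.148, 0.287], 'grip_width': 0.085, 'contact_force': [0.573, -0.527, 0.674]}
wrist table n [-0.e+00  3.e-04  1.e+00] z -0.0006
plate tilt deg [-0.03 -0.16] mag 0.16 mid [0.5954 0.1502 0.131 ] 12388 0.0007
board tilt deg [0.58 0.01] mag 0.58 mid [0.6485 0.1503 0.051 ] 4717 0.00102
wrist table n [-0.e+00  3.e-04  1.e+00] z -0.0006
plate tilt deg [-0.03 -0.14] mag 0.14 mid [0.5954 0.1503 0.131 ] 12335 0.0007
board tilt deg [0.71 0.04] mag 0.72 mid [0.6482 0.15   0.051 ] 4718 0.00107
plate circle (0.5931544303894043, 0.15505017340183258) 0.066000796854496
[{"x": -0.0093, "y": 0.0207, "z": 0.0144, "rx": 3.4, "ry": 1.6, "rz": -1.5}, {"x": -0.0102, "y": 0.0213, "z": 0.0129, "rx": 3.4, "ry": 1.6, "rz": -1.6}, {"x": -0.0111, "y": 0.0217, "z": 0.0113, "rx": 3.4, "ry": 1.6, "rz": -1.5}, {"x": -0.012, "y": 0.022, "z": 0.0097, "rx": 3.5, "ry": 1.5, "rz": -1.6}, {"x": -0.0128, "y": 0.0222, "z": 0.008, "rx": 3.4, "ry": 1.6, "rz": -1.5}, {"x": -0.0137, "y": 0.0223, "z": 0.0063, "rx": 3.4, "ry": 1.6, "rz": -1.5}, {"x": -0.0144, "y": 0.0223, "z": 0.0046, "rx": 3.4, "ry": 1.6, "rz": -1.6}, {"x": -0.015, "y": 0.022, "z": 0.0029, "rx": 3.4, "ry": 1.6, "rz": -1.5}]
```

```bash
python3 -m jog '[{"fingers":0.085,"x":-0.0093,"y":0.0207,"z":0.0144,"rx":3.4,"ry":1.6,"rz":-1.5},{"fingers":0.085,"x":-0.0102,"y":0.0213,"z":0.0129,"rx":3.4,"ry":1.6,"rz":-1.6},{"fingers":0.085,"x":-0.0111,"y":0.0217,"z":0.0113,"rx":3.4,"ry":1.6,"rz":-1.5},{"fingers":0.085,"x":-0.012,"y":0.022,"z":0.0097,"rx":3.5,"ry":1.5,"rz":-1.6},{"fingers":0.085,"x":-0.0128,"y":0.0222,"z":0.008,"rx":3.4,"ry":1.6,"rz":-1.5},{"fingers":0.085,"x":-0.0137,"y":0.0223,"z":0.0063,"rx":3.4,"ry":1.6,"rz":-1.5},{"fingers":0.085,"x":-0.0144,"y":0.0223,"z":0.0046,"rx":3.4,"ry":1.6,"rz":-1.6},{"fingers":0.085,"x":-0.015,"y":0.022,"z":0.0029,"rx":3.4,"ry":1.6,"rz":-1.5}]'
python3 - <<'E'
from h import *
o=obs()
for i in range(2): tilt("wrist",pc=(.593,.155),sc=(.593,.155)) 
T=np.array([.5626,.0184,.0942]); Q=R.from_rotvec([-2.629,-.172,-.213]);A=axis(30)
B=Q*R.from_rotvec([0,0,np.radians(-10)])
plan([(T,B,4)])
print((R.from_rotvec([-.838,-2.852,-.938]).inv()*Q).magnitude()*57.3)
E
```

```text
clock: 11.35
tcp_pos: [0.5518, -0.026, 0.1722]
orientation: [-2.613, -0.402, -0.275]
contact_force: [-0.2, -0.0, -0.2]
grip_width: 0.0845
gripper_force: 0.0
{'clock': 11.35, 'joints': [0.383, 0.397, -0.186, 1.953, -0.607, 0.876, -0.641], 'tcp_pos': [0.552, -0.026, 0.172], 'grip_width': 0.085, 'contact_force': [-0.221, -0.023, -0.198]}
wrist table n [-0.e+00  1.e-04  1.e+00] z -0.0005
plate tilt deg [-0.03 -0.09] mag 0.09 mid [0.595  0.1506 0.1311] 14151 0.00049
board tilt deg [-0.03 -0.09] mag 0.1 mid [0.6045 0.1185 0.051 ] 6774 0.00061
wrist table n [-0.e+00  1.e-04  1.e+00] z -0.0005
plate tilt deg [-0.03 -0.09] mag 0.09 mid [0.595  0.1506 0.1311] 14056 0.00048
board tilt deg [-0.02 -0.1 ] mag 0.1 mid [0.6045 0.1194 0.0511] 6830 0.00061
[{"x": 0.0008, "y": -0.0012, "z": 0.0226, "rx": 0.0, "ry": -0.0, "rz": -0.1}, {"x": 0.0009, "y": -0.0012, "z": 0.0226, "rx": 0.0, "ry": -0.0, "rz": -0.2}, {"x": 0.0008, "y": -0.0012, "z": 0.0226, "rx": 0.1, "ry": -0.0, "rz": -0.1}, {"x": 0.0009, "y": -0.0012, "z": 0.0227, "rx": -0.0, "ry": -0.0, "rz": -0.1}]
139.84925324302563
```

The closest view is the least noisy and gives about 0.1°. Since I'm right at the knob, I'll trim it by 3–4°.

```bash
python3 -m jog '[{"fingers":0.085,"x":0.001,"y":-0.001,"z":0.023,"rx":0,"ry":0,"rz":0},{"fingers":0.085,"x":0.001,"y":-0.001,"z":0.023,"rx":0,"ry":0,"rz":0},{"fingers":0.085,"x":0.001,"y":-0.001,"z":0.023,"rx":0,"ry":0,"rz":0},{"fingers":0.085,"x":0.001,"y":-0.001,"z":0.022,"rx":0,"ry":0,"rz":0},{"fingers":0.03,"x":0,"y":0,"z":0,"rx":0,"ry":0,"rz":0},{"fingers":0.03,"x":0,"y":0,"z":0,"rx":0,"ry":0,"rz":0},{"fingers":0.03,"x":0,"y":0,"z":0,"rx":0,"ry":0,"rz":0},{"fingers":0.03,"x":0,"y":0,"z":0,"rx":0,"ry":0,"rz":0}]' 30
python3 -m jog '[{"fingers":0.03,"x":0,"y":0,"z":0,"rx":0,"ry":0,"rz":3.5},{"fingers":0.03,"x":0,"y":0,"z":0,"rx":0,"ry":0,"rz":0},{"fingers":0.085,"x":0,"y":0,"z":0,"rx":0,"ry":0,"rz":0},{"fingers":0.085,"x":0,"y":0,"z":0,"rx":0,"ry":0,"rz":0},{"fingers":0.085,"x":0,"y":0,"z":-0.03,"rx":0,"ry":0,"rz":0},{"fingers":0.085,"x":0,"y":0,"z":-0.06,"rx":0,"ry":0,"rz":0},{"fingers":0.085,"x":0,"y":0,"z":0,"rx":0,"ry":0,"rz":0},{"fingers":0.085,"x":0,"y":0,"z":0,"rx":0,"ry":0,"rz":0}]'
python3 - <<'E'
from h import *
o=obs()
tilt("wrist",pc=(.593,.155),sc=(.593,.155)) 
p,P=cloud("wrist");tilt("wrist",pc=(.593,.155),sc=(.593,.155),P=P)
S=P[(np.abs(P[...,2]-.131)<.004)&(np.hypot(P[...,0]-.593,P[...,1]-.155)<.085)]
print("plate circle",cv2.minEnclosingCircle(S[:,:2].astype(np.float32)))
# bowl rim and tin rim circles from top camera and side camera
for c in("top","side"):
    _,P=cloud(c)
    for n,xy,z,rad in (("bowl",(.409,-.162),.036,.07),("tin",(.413,-.376),.043,.045)):
        S=P[(np.abs(P[...,2]-z)<.006)&(np.hypot(P[...,0]-xy[0],P[...,1]-xy[1])<rad)]
        (cx,cy),rr=cv2.minEnclosingCircle(S[:,:2].astype(np.float32)); print(c,n,len(S),cx,cy,rr,S.mean(0))
E
```

```text
clock: 12.45
tcp_pos: [0.5669, 0.0219, 0.0969]
orientation: [-2.618, -0.401, -0.276]
contact_force: [-0.0, -5.5, 0.1]
grip_width: 0.0442
gripper_force: 30.9
clock: 13.45
tcp_pos: [0.5546, -0.0179, 0.174]
orientation: [-2.62, -0.325, -0.251]
contact_force: [-0.3, 0.4, -0.6]
grip_width: 0.0853
gripper_force: 0.0
{'clock': 13.45, 'joints': [0.354, 0.395, -0.171, 1.95, -0.612, 0.878, -0.711], 'tcp_pos': [0.555, -0.018, 0.174], 'grip_width': 0.085, 'contact_force': [-0.251, 0.429, -0.625]}
wrist table n [-1.e-04  1.e-04  1.e+00] z -0.0005
plate tilt deg [-0.01 -0.04] mag 0.04 mid [0.5951 0.1504 0.1311] 14000 0.00049
board tilt deg [-0.02 -0.04] mag 0.04 mid [0.6057 0.1182 0.0511] 6827 0.00061
wrist table n [-1.e-04  1.e-04  1.e+00] z -0.0005
plate tilt deg [-0.02 -0.02] mag 0.03 mid [0.595  0.1504 0.1311] 14097 0.00048
board tilt deg [-0.   -0.03] mag 0.03 mid [0.6057 0.1182 0.0511] 6845 0.00061
plate circle ((0.5933294296264648, 0.15442785620689392), 0.06572315841913223)
top bowl 0 0.0 0.0 0.0 [nan nan nan]
top tin 56 0.41667112708091736 -0.3734043836593628 0.030132697895169258 [ 0.41670205 -0.37439183  0.04432442]
side bowl 350 0.41227105259895325 -0.15947170555591583 0.05911576375365257 [ 0.40908422 -0.15666861  0.03601463]
side tin 102 0.41700366139411926 -0.37020984292030334 0.034152302891016006 [ 0.41696555 -0.37221497  0.04144668]<stdin>:12: RuntimeWarning: Mean of empty slice.
  ret = um.true_divide(
```

The stand is now level to 0.03°. Next is the bowl: I'll go above it and measure with the wrist camera.

```bash
python3 - <<'E'
from h import *
plan([((.435,-.215,.2),down(0),8)])
E
```

```text
[{"x": -0.018, "y": 0.0155, "z": -0.0167, "rx": -3.5, "ry": -1.3, "rz": 1.7}, {"x": -0.0179, "y": 0.0171, "z": -0.0153, "rx": -3.6, "ry": -1.3, "rz": 1.8}, {"x": -0.0176, "y": 0.0185, "z": -0.0137, "rx": -3.5, "ry": -1.4, "rz": 1.7}, {"x": -0.0174, "y": 0.0198, "z": -0.0122, "rx": -3.5, "ry": -1.3, "rz": 1.7}, {"x": -0.017, "y": 0.021, "z": -0.0105, "rx": -3.5, "ry": -1.3, "rz": 1.7}, {"x": -0.0166, "y": 0.0221, "z": -0.0088, "rx": -3.6, "ry": -1.3, "rz": 1.8}, {"x": -0.0161, "y": 0.0232, "z": -0.0071, "rx": -3.5, "ry": -1.3, "rz": 1.7}, {"x": -0.0155, "y": 0.0239, "z": -0.0052, "rx": -3.5, "ry": -1.3, "rz": 1.7}]
```

```bash
python3 -m jog '[{"fingers":0.085,"x":-0.018,"y":0.0155,"z":-0.0167,"rx":-3.5,"ry":-1.3,"rz":1.7},{"fingers":0.085,"x":-0.018,"y":0.017,"z":-0.0153,"rx":-3.6,"ry":-1.3,"rz":1.8},{"fingers":0.06,"x":-0.0176,"y":0.0185,"z":-0.0137,"rx":-3.5,"ry":-1.4,"rz":1.7},{"fingers":0.04,"x":-0.0174,"y":0.0198,"z":-0.0122,"rx":-3.5,"ry":-1.3,"rz":1.7},{"fingers":0.04,"x":-0.017,"y":0.021,"z":-0.0105,"rx":-3.5,"ry":-1.3,"rz":1.7},{"fingers":0.04,"x":-0.0166,"y":0.0221,"z":-0.0088,"rx":-3.6,"ry":-1.3,"rz":1.8},{"fingers":0.04,"x":-0.0161,"y":0.0232,"z":-0.0071,"rx":-3.5,"ry":-1.3,"rz":1.7},{"fingers":0.04,"x":-0.0155,"y":0.0239,"z":-0.0052,"rx":-3.5,"ry":-1.3,"rz":1.7}]'
cat >> h.py <<'E'
def ring(P,xy,z,rad,dz=.004):
    S=P[(np.abs(P[...,2]-z)<dz)&(np.hypot(P[...,0]-xy[0],P[...,1]-xy[1])<rad)]
    return S,cv2.minEnclosingCircle(S[:,:2].astype(np.float32))
E
python3 - <<'E'
from h import *
o=obs()
p,P=cloud("wrist");cv2.imwrite("pics/w4.png",p[:,:,::-1])
for n,xy,z,rad in (("bowl",(.409,-.162),.037,.075),("tin",(.415,-.374),.044,.045)):
    S,c=ring(P,xy,z,rad);print(n,len(S),c,S.mean(0) if len(S) else 0)
    print([np.round(a["xyz"],4) for a in r.landmark_of(n,"wrist")[:1]])
heap=P[(P[...,0]<.56)&(P[...,0]>.47)&(P[...,2]>.02)&(abs(P[...,1]+.18)<.12)];print(len(heap),heap.min(0) if len(heap) else 0,heap.max(0) if len(heap) else 0)
E
```

```text
clock: 14.65
tcp_pos: [0.4347, -0.2159, 0.2005]
orientation: [3.14, -0.001, 0.001]
contact_force: [0.3, 0.3, -0.1]
grip_width: 0.0398
gripper_force: 0.0
{'clock': 14.65, 'joints': [0.242, 0.199, 0.102, 2.038, -0.023, 0.905, -1.216], 'tcp_pos': [0.435, -0.216, 0.2], 'grip_width': 0.04, 'contact_force': [0.26, 0.327, -0.065]}
bowl 2960 ((0.4097035527229309, -0.1605735421180725), 0.0560854896903038) [ 0.41462029 -0.159953    0.03699952]
[array([ 0.409 , -0.161 , -0.0029])]
tin 656 ((0.414016991853714, -0.3723614513874054), 0.030791331082582474) [ 0.4148908  -0.37321004  0.0432638 ]
[array([ 0.4185, -0.3768,  0.0043])]
0 0 0
```

View pics/w4.png

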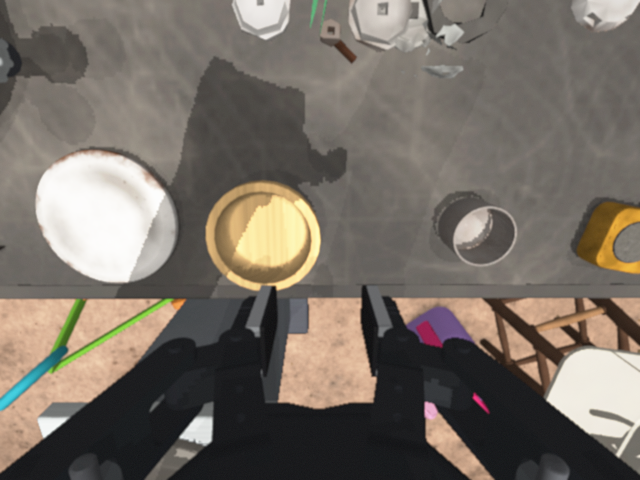

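The wrist picture shows the bowl at (263,235), the tin at (478,230), and nothing in the way on the bowl's tin side. I'll pinch the -y rim.

```bash
python3 -m jog '[{"fingers":0.04,"x":-0.025,"y":-0.004,"z":0.05,"rx":0,"ry":0,"rz":0},{"fingers":0.04,"x":0,"y":0,"z":0.06,"rx":0,"ry":0,"rz":0},{"fingers":0.04,"x":0,"y":0,"z":0.05,"rx":0,"ry":0,"rz":0},{"fingers":0.04,"x":0,"y":0,"z":0.024,"rx":0,"ry":0,"rz":0},{"fingers":0.04,"x":0,"y":0,"z":0,"rx":0,"ry":0,"rz":0},{"fingers":0.0,"x":0,"y":0,"z":0,"rx":0,"ry":0,"rz":0},{"fingers":0.0,"x":0,"y":0,"z":0,"rx":0,"ry":0,"rz":0},{"fingers":0.0,"x":0,"y":0,"z":0,"rx":0,"ry":0,"rz":0}]' 40
python3 -m jog '[{"fingers":0.0,"x":0,"y":0,"z":0,"rx":0,"ry":0,"rz":0},{"fingers":0.0,"x":0,"y":0,"z":-0.02,"rx":0,"ry":0,"rz":0},{"fingers":0.0,"x":0,"y":0,"z":-0.05,"rx":0,"ry":0,"rz":0},{"fingers":0.0,"x":0,"y":0,"z":-0.06,"rx":0,"ry":0,"rz":0},{"fingers":0.0,"x":0,"y":0,"z":-0.05,"rx":0,"ry":0,"rz":0},{"fingers":0.0,"x":0,"y":0,"z":-0.03,"rx":0,"ry":0,"rz":0},{"fingers":0.0,"x":0,"y":0,"z":0,"rx":0,"ry":0,"rz":0},{"fingers":0.0,"x":0,"y":0,"z":0,"rx":0,"ry":0,"rz":0}]'
python3 - <<'E'
from h import *
o=obs();print(o["orientation"])
t=np.array(o["tcp_pos"])
p,P=cloud("wrist");cv2.imwrite("pics/w5.png",p[:,:,::-1])
c0=t[:2]+[0,.0515]
Q=P[np.isfinite(P).all(-1)]; d=np.hypot(*(Q[:,:2]-c0).T)
S=Q[(d<.07)&(Q[:,2]>t[2]-.02)&(Q[:,2]<t[2]+.06)&(Q[:,0]>c0[0]-.06)&(Q[:,1]>t[1]+.01)]
rim=S[(np.hypot(*(S[:,:2]-c0).T)>.045)&(S[:,2]>t[2]+.01)]
print(len(S),len(rim),"rim plane",fit(rim) if len(rim)>50 else 0, cv2.minEnclosingCircle(rim[:,:2].astype(np.float32)))
E
```

```text
clock: 15.8
tcp_pos: [0.4123, -0.2121, 0.0183]
orientation: [3.14, -0.002, 0.009]
contact_force: [0.9, -0.1, 5.0]
grip_width: 0.0093
gripper_force: 38.5
clock: 16.8
tcp_pos: [0.4092, -0.2114, 0.2258]
orientation: [3.141, -0.001, 0.001]
contact_force: [-0.5, 0.1, -2.3]
grip_width: 0.0087
gripper_force: 38.6
{'clock': 16.8, 'joints': [0.234, 0.125, 0.117, 2.061, -0.018, 0.956, -1.211], 'tcp_pos': [0.409, -0.211, 0.226], 'grip_width': 0.009, 'contact_force': [-0.527, 0.121, -2.324]}
[ 3.14147225e+00 -1.14466772e-03  1.13535606e-03]
35908 8308 rim plane (array([-0.00431031,  0.06251151,  0.99803494]), array([ 0.43221456, -0.14344663,  0.24001819]), 7941, np.float64(0.0008340822987498634)) ((0.4080949127674103, -0.1580703854560852), 0.05611877515912056)
```

View pics/w5.png

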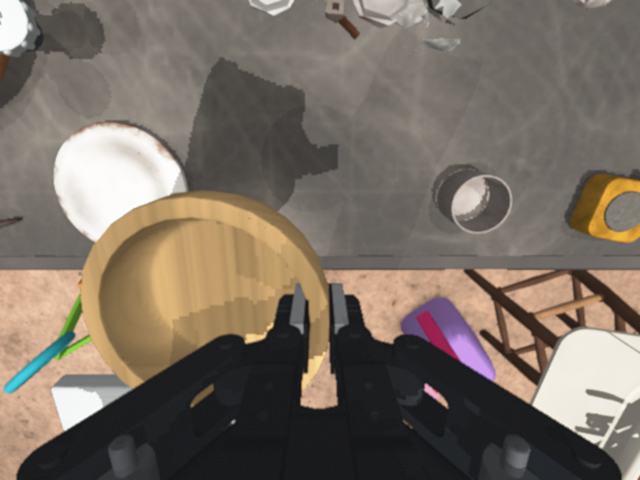

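The bowl is held at its rim and hangs 3.6° low at its far side. I'll correct that with a wrist tilt and carry it over the plate.

```bash
python3 - <<'E'
from h import *
Q=R.from_rotvec([np.radians(3.6),0,0])*down(0)
plan([((.5943,.1022,.2),Q,8)])
E
```

```text
[{"x": 0.0231, "y": -0.0392, "z": 0.0032, "rx": 0.4, "ry": 0.0, "rz": -0.0}, {"x": 0.0232, "y": -0.0392, "z": 0.0034, "rx": 0.5, "ry": 0.0, "rz": -0.0}, {"x": 0.0231, "y": -0.0391, "z": 0.0038, "rx": 0.4, "ry": 0.0, "rz": -0.0}, {"x": 0.0231, "y": -0.0392, "z": 0.0041, "rx": 0.5, "ry": 0.0, "rz": -0.0}, {"x": 0.0232, "y": -0.0391, "z": 0.0044, "rx": 0.4, "ry": 0.0, "rz": -0.0}, {"x": 0.0231, "y": -0.039, "z": 0.0046, "rx": 0.5, "ry": 0.0, "rz": -0.0}, {"x": 0.0231, "y": -0.039, "z": 0.0051, "rx": 0.4, "ry": 0.0, "rz": -0.0}, {"x": 0.0231, "y": -0.039, "z": 0.0053, "rx": 0.5, "ry": 0.0, "rz": -0.0}]
```

```bash
python3 -m jog '[{"fingers":0,"x":0.0231,"y":-0.0392,"z":0.0032,"rx":0.4,"ry":0,"rz":0},{"fingers":0,"x":0.0231,"y":-0.0392,"z":0.0034,"rx":0.5,"ry":0,"rz":0},{"fingers":0,"x":0.0231,"y":-0.0391,"z":0.0038,"rx":0.4,"ry":0,"rz":0},{"fingers":0,"x":0.0231,"y":-0.0392,"z":0.0041,"rx":0.5,"ry":0,"rz":0},{"fingers":0,"x":0.0231,"y":-0.0391,"z":0.0044,"rx":0.4,"ry":0,"rz":0},{"fingers":0,"x":0.0231,"y":-0.039,"z":0.0046,"rx":0.5,"ry":0,"rz":0},{"fingers":0,"x":0.0231,"y":-0.039,"z":0.0051,"rx":0.4,"ry":0,"rz":0},{"fingers":0,"x":0.0231,"y":-0.039,"z":0.0053,"rx":0.5,"ry":0,"rz":0}]'
python3 -m jog '[{"fingers":0,"x":0,"y":0,"z":0,"rx":0,"ry":0,"rz":0},{"fingers":0,"x":0,"y":0,"z":0,"rx":0,"ry":0,"rz":0}]'
python3 - <<'E'
from h import *
o=obs();t=np.array(o["tcp_pos"])
p,P=cloud("wrist")
c0=t[:2]+[0,.0523]
Q=P[np.isfinite(P).all(-1)]; d=np.hypot(*(Q[:,:2]-c0).T)
S=Q[(d<.07)&(d>.045)&(Q[:,2]>t[2]+.008)&(Q[:,2]<t[2]+.04)&(Q[:,1]>t[1]+.012)]
n,m,N,s=fit(S); print(n,m,N,s); c,_=cv2.minEnclosingCircle(S[:,:2].astype(np.float32)); print(c,_)
zc=m[2]-(n[:2]@(np.array(c)-m[:2]))/n[2]; print("rim centre z",zc,"underside",zc-.038)
Qr=R.from_rotvec(o["orientation"])
goal=np.array([.5933,.1545,.1315+.038]); print("need world",goal-np.r_[c,zc],"tool",Qr.inv().apply(goal-np.r_[c,zc]))
E
```

```text
clock: 17.85
tcp_pos: [0.5949, 0.1027, 0.1994]
orientation: [-3.08, 0.001, 0.002]
contact_force: [-0.3, -1.5, -2.2]
grip_width: 0.0082
gripper_force: 38.6
clock: 18.1
tcp_pos: [0.5943, 0.1008, 0.1999]
orientation: [-3.081, 0.002, 0.001]
contact_force: [-0.3, 0.3, -1.7]
grip_width: 0.0087
gripper_force: 38.6
{'clock': 18.1, 'joints': [-0.18, 0.388, -0.077, 1.77, -0.036, 0.97, -1.802], 'tcp_pos': [0.594, 0.101, 0.2], 'grip_width': 0.009, 'contact_force': [-0.323, 0.263, -1.713]}
[-0.01332952 -0.00272722  0.99990744] [0.61683622 0.16854597 0.21802675] 7416 0.001001676676185186
(0.5955187678337097, 0.15568935871124268) 0.05601552873849869
rim centre z 0.21770750753731552 underside 0.17970750753731551
need world [-0.00221877 -0.00118936 -0.04820751] tool [-0.0021805   0.00411194  0.0480483 ]
```

```bash
python3 -m jog '[{"fingers":0,"x":-0.002,"y":0.004,"z":0.025,"rx":0,"ry":0,"rz":0},{"fingers":0,"x":0,"y":0,"z":0.015,"rx":0,"ry":0,"rz":0},{"fingers":0,"x":0,"y":0,"z":0.006,"rx":0,"ry":0,"rz":0},{"fingers":0,"x":0,"y":0,"z":0.002,"rx":0,"ry":0,"rz":0},{"fingers":0,"x":0,"y":0,"z":0,"rx":0,"ry":0,"rz":0},{"fingers":0.035,"x":0,"y":0,"z":0,"rx":0,"ry":0,"rz":0},{"fingers":0.035,"x":0,"y":0,"z":0,"rx":0,"ry":0,"rz":0},{"fingers":0.035,"x":0,"y":0,"z":0,"rx":0,"ry":0,"rz":0}]'
python3 -m jog '[{"fingers":0.035,"x":0,"y":0,"z":-0.02,"rx":0,"ry":0,"rz":0},{"fingers":0.035,"x":0,"y":0,"z":-0.04,"rx":0,"ry":0,"rz":0},{"fingers":0.035,"x":0,"y":0,"z":-0.05,"rx":-1.8,"ry":0,"rz":0},{"fingers":0.085,"x":0,"y":0,"z":-0.05,"rx":-1.8,"ry":0,"rz":0},{"fingers":0.085,"x":0,"y":0,"z":0,"rx":0,"ry":0,"rz":0},{"fingers":0.085,"x":0,"y":0,"z":0,"rx":0,"ry":0,"rz":0}]'
python3 - <<'E'
from h import *
o=obs()
p,P=cloud("wrist")
S,c=ring(P,(.593,.1545),.1695,.07,.005);n,m,N,s=fit(S);print("bowl rim",c,n,m,N)
Q=P[np.isfinite(P).all(-1)];d=np.hypot(*(Q[:,:2]-np.array(c[0])).T)
F=Q[(d<.033)];print("floor",fit(F))
pl,c2=ring(P,(.593,.1545),.1315,.075,.004);print("plate",len(pl),c2)
plan([((.4145,-.3727,.2),down(0),10)])
E
```

```text
clock: 19.15
tcp_pos: [0.5938, 0.1008, 0.154]
orientation: [-3.079, 0.001, -0.005]
contact_force: [-0.2, -0.2, 0.9]
grip_width: 0.0347
gripper_force: 0.0
clock: 19.9
tcp_pos: [0.5927, 0.0923, 0.3129]
orientation: [3.141, -0.001, 0.004]
contact_force: [-0.0, 0.4, -0.4]
grip_width: 0.0848
gripper_force: 0.0
{'clock': 19.9, 'joints': [-0.215, 0.29, -0.056, 1.64, 0.019, 1.21, -1.847], 'tcp_pos': [0.593, 0.092, 0.313], 'grip_width': 0.085, 'contact_force': [-0.031, 0.411, -0.361]}
bowl rim ((0.5909177660942078, 0.15073557198047638), 0.05601673200726509) [-1.68938740e-03  5.65874624e-04  9.99998413e-01] [0.59436004 0.15097515 0.16875934] 3563
floor (array([-0.9413435 ,  0.00094374,  0.33744856]), array([0.60051154, 0.14065556, 0.35752954]), 638, np.float64(0.0016436678618613934))
plate 2174 ((0.5936803221702576, 0.15574032068252563), 0.06566958129405975)
[{"x": -0.0177, "y": 0.0465, "z": 0.0113, "rx": 0.0, "ry": -0.0, "rz": -0.0}, {"x": -0.0178, "y": 0.0465, "z": 0.0112, "rx": 0.0, "ry": -0.0, "rz": -0.0}, {"x": -0.0177, "y": 0.0465, "z": 0.0113, "rx": 0.0, "ry": -0.0, "rz": -0.0}, {"x": -0.0178, "y": 0.0464, "z": 0.0112, "rx": 0.0, "ry": -0.0, "rz": -0.0}, {"x": -0.0177, "y": 0.0465, "z": 0.0113, "rx": 0.0, "ry": -0.0, "rz": -0.0}, {"x": -0.0178, "y": 0.0465, "z": 0.0112, "rx": 0.0, "ry": -0.0, "rz": -0.0}, {"x": -0.0177, "y": 0.0465, "z": 0.0113, "rx": 0.0, "ry": -0.0, "rz": -0.0}, {"x": -0.0178, "y": 0.0465, "z": 0.0112, "rx": 0.1, "ry": -0.0, "rz": -0.0}]
[{"x": -0.0177, "y": 0.0465, "z": 0.0112, "rx": -0.0, "ry": -0.0, "rz": -0.1}, {"x": -0.0178, "y": 0.0464, "z": 0.0112, "rx": -0.0, "ry": -0.0, "rz": 0.0}]
```

The bowl sits level, about 5 mm from the plate's middle. Now the tin.

```bash
python3 -m jog '[{"fingers":0.085,"x":-0.0177,"y":0.0465,"z":0.0112,"rx":0,"ry":0,"rz":0},{"fingers":0.085,"x":-0.0177,"y":0.0465,"z":0.0112,"rx":0,"ry":0,"rz":0},{"fingers":0.085,"x":-0.0178,"y":0.0465,"z":0.0112,"rx":0,"ry":0,"rz":0},{"fingers":0.085,"x":-0.0178,"y":0.0465,"z":0.0112,"rx":0,"ry":0,"rz":0},{"fingers":0.085,"x":-0.0178,"y":0.0465,"z":0.0112,"rx":0,"ry":0,"rz":0},{"fingers":0.085,"x":-0.0178,"y":0.0465,"z":0.0112,"rx":0,"ry":0,"rz":0},{"fingers":0.085,"x":-0.0178,"y":0.0465,"z":0.0112,"rx":0,"ry":0,"rz":0},{"fingers":0.085,"x":-0.0178,"y":0.0465,"z":0.0112,"rx":0,"ry":0,"rz":0}]'
python3 -m jog '[{"fingers":0.085,"x":-0.0177,"y":0.0465,"z":0.0112,"rx":0,"ry":0,"rz":0},{"fingers":0.085,"x":-0.0177,"y":0.0465,"z":0.0112,"rx":0,"ry":0,"rz":0},{"fingers":0.085,"x":0,"y":0,"z":0,"rx":0,"ry":0,"rz":0},{"fingers":0.085,"x":0,"y":0,"z":0,"rx":0,"ry":0,"rz":0}]'
python3 - <<'E'
from h import *
o=obs()
p,P=cloud("wrist")
S,c=ring(P,(.4145,-.3727),.044,.045,.003);print(len(S),c,S.mean(0))
T=P[(abs(P[...,2])<.006)];print(np.median(T[:,2]))
# finger tips nearest visible depth in tool frame
q=R.from_rotvec(o["orientation"]);V=q.inv().apply(P[np.isfinite(P).all(-1)]-o["tcp_pos"])
f=V[(abs(V[:,0])<.02)&(abs(V[:,1])<.06)&(abs(V[:,1])>.03)&(V[:,2]<.03)];print("tips max z in tool",np.percentile(f[:,2],[50,95,99,100]) if len(f) else 0)
g=np.array([*c[0],.024]);print("tool shift",q.inv().apply(g-o["tcp_pos"]))
E
```

```text
clock: 20.95
tcp_pos: [0.449, -0.2807, 0.2218]
orientation: [-3.141, 0.002, -0.0]
contact_force: [1.2, -0.3, -0.8]
grip_width: 0.0847
gripper_force: 0.0
clock: 21.45
tcp_pos: [0.4149, -0.3717, 0.2]
orientation: [-3.14, 0.002, -0.001]
contact_force: [-0.6, -0.4, -0.4]
grip_width: 0.085
gripper_force: 0.0
{'clock': 21.45, 'joints': [0.454, 0.319, 0.204, 1.885, -0.08, 0.946, -0.877], 'tcp_pos': [0.415, -0.372, 0.2], 'grip_width': 0.085, 'contact_force': [-0.584, -0.425, -0.44]}
497 ((0.41442665457725525, -0.3725602924823761), 0.030090590938925743) [ 0.41465678 -0.37239311  0.04381116]
-0.0005514269616606615
tips max z in tool [-0.06544992 -0.02373669 -0.0162298  -0.01125905]
tool shift [-0.00063904  0.00106975  0.17603393]
```

```bash
python3 -m jog '[{"fingers":0.085,"x":-0.0006,"y":0.001,"z":0.06,"rx":0,"ry":0,"rz":0},{"fingers":0.085,"x":0,"y":0,"z":0.06,"rx":0,"ry":0,"rz":0},{"fingers":0.085,"x":0,"y":0,"z":0.04,"rx":0,"ry":0,"rz":0},{"fingers":0.085,"x":0,"y":0,"z":0.018,"rx":0,"ry":0,"rz":0},{"fingers":0.085,"x":0,"y":0,"z":0,"rx":0,"ry":0,"rz":0},{"fingers":0.045,"x":0,"y":0,"z":0,"rx":0,"ry":0,"rz":0},{"fingers":0.045,"x":0,"y":0,"z":0,"rx":0,"ry":0,"rz":0},{"fingers":0.045,"x":0,"y":0,"z":0,"rx":0,"ry":0,"rz":0}]' 30
python3 -m jog '[{"fingers":0.045,"x":0,"y":0,"z":0,"rx":0,"ry":0,"rz":0},{"fingers":0.045,"x":0,"y":0,"z":-0.02,"rx":0,"ry":0,"rz":0},{"fingers":0.045,"x":0,"y":0,"z":-0.06,"rx":0,"ry":0,"rz":0},{"fingers":0.045,"x":0,"y":0,"z":-0.06,"rx":0,"ry":0,"rz":0},{"fingers":0.045,"x":0,"y":0,"z":-0.06,"rx":0,"ry":0,"rz":0},{"fingers":0.045,"x":0,"y":0,"z":-0.05,"rx":0,"ry":0,"rz":0},{"fingers":0.045,"x":0,"y":0,"z":0,"rx":0,"ry":0,"rz":0}]'
python3 - <<'E'
from h import *
o=obs();t=np.array(o["tcp_pos"])
p,P=cloud("wrist");cv2.imwrite("pics/w6.png",p[:,:,::-1])
S,c=ring(P,t[:2],t[2]+.022,.036,.006);print(len(S),c,S.mean(0) if len(S) else 0,t[2])
plan([((.591,.151,.28),down(0),12)])
E
```

```text
clock: 22.5
tcp_pos: [0.4165, -0.3745, 0.0253]
orientation: [3.139, -0.002, 0.009]
contact_force: [-0.5, 1.3, 5.5]
grip_width: 0.0582
gripper_force: 31.9
clock: 23.38
tcp_pos: [0.4164, -0.3754, 0.2791]
orientation: [3.135, -0.002, 0.019]
contact_force: [0.1, -0.1, -0.7]
grip_width: 0.0582
gripper_force: 33.0
{'clock': 23.375, 'joints': [0.433, 0.237, 0.228, 1.799, -0.062, 1.099, -0.889], 'tcp_pos': [0.416, -0.375, 0.279], 'grip_width': 0.058, 'contact_force': [0.093, -0.059, -0.691]}
3397 ((0.4190877676010132, -0.3750889003276825), 0.03525753691792488) [ 0.41615225 -0.37487879  0.2986677 ] 0.2790710989775162
[{"x": 0.0146, "y": -0.0438, "z": -0.0004, "rx": 0.0, "ry": -0.0, "rz": -0.0}, {"x": 0.0146, "y": -0.0438, "z": -0.0003, "rx": 0.0, "ry": -0.1, "rz": -0.0}, {"x": 0.0146, "y": -0.0438, "z": -0.0004, "rx": 0.1, "ry": -0.0, "rz": -0.0}, {"x": 0.0146, "y": -0.0437, "z": -0.0003, "rx": -0.0, "ry": -0.0, "rz": -0.0}, {"x": 0.0146, "y": -0.0438, "z": -0.0003, "rx": -0.0, "ry": -0.1, "rz": -0.0}, {"x": 0.0146, "y": -0.0438, "z": -0.0004, "rx": 0.0, "ry": -0.0, "rz": -0.0}, {"x": 0.0145, "y": -0.0438, "z": -0.0003, "rx": 0.0, "ry": -0.1, "rz": -0.0}, {"x": 0.0146, "y": -0.0438, "z": -0.0004, "rx": 0.0, "ry": 0.0, "rz": -0.0}]
[{"x": 0.0146, "y": -0.0438, "z": -0.0003, "rx": 0.1, "ry": -0.0, "rz": -0.0}, {"x": 0.0146, "y": -0.0438, "z": -0.0003, "rx": -0.0, "ry": -0.1, "rz": -0.1}, {"x": 0.0147, "y": -0.0437, "z": -0.0003, "rx": -0.0, "ry": -0.0, "rz": 0.0}, {"x": 0.0146, "y": -0.0438, "z": -0.0004, "rx": 0.0, "ry": -0.0, "rz": 0.0}]
```

View pics/w6.png

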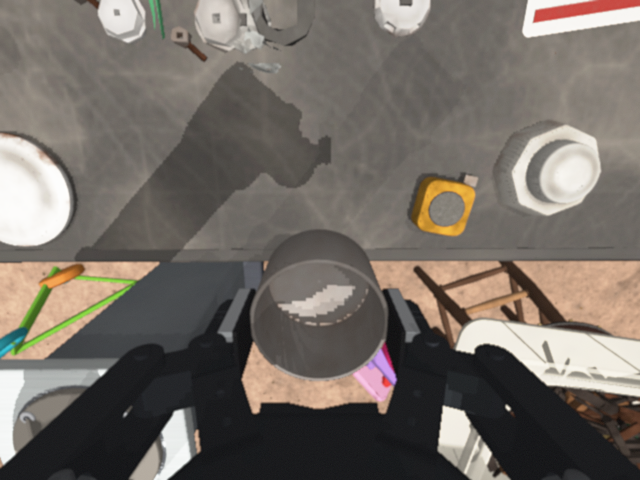

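The tin is held upright between the pads, with its rim at (318,318). Carrying it over the bowl.

```bash
python3 -m jog '[{"fingers":0.045,"x":0.0146,"y":-0.0438,"z":0,"rx":0,"ry":0,"rz":0},{"fingers":0.045,"x":0.0146,"y":-0.0438,"z":0,"rx":0,"ry":0,"rz":0},{"fingers":0.045,"x":0.0146,"y":-0.0438,"z":0,"rx":0,"ry":0,"rz":0},{"fingers":0.045,"x":0.0146,"y":-0.0438,"z":0,"rx":0,"ry":0,"rz":0},{"fingers":0.045,"x":0.0146,"y":-0.0438,"z":0,"rx":0,"ry":0,"rz":0},{"fingers":0.045,"x":0.0146,"y":-0.0438,"z":0,"rx":0,"ry":0,"rz":0},{"fingers":0.045,"x":0.0146,"y":-0.0438,"z":0,"rx":0,"ry":0,"rz":0},{"fingers":0.045,"x":0.0146,"y":-0.0438,"z":0,"rx":0,"ry":0,"rz":0}]'
python3 -m jog '[{"fingers":0.045,"x":0.0146,"y":-0.0438,"z":0,"rx":0,"ry":0,"rz":0},{"fingers":0.045,"x":0.0146,"y":-0.0438,"z":0,"rx":0,"ry":0,"rz":0},{"fingers":0.045,"x":0.0146,"y":-0.0438,"z":0,"rx":0,"ry":0,"rz":0},{"fingers":0.045,"x":0.0146,"y":-0.0438,"z":0,"rx":0,"ry":0,"rz":0},{"fingers":0.045,"x":0,"y":0,"z":0,"rx":0,"ry":0,"rz":0},{"fingers":0.045,"x":0,"y":0,"z":0,"rx":0,"ry":0,"rz":0}]'
python3 - <<'E'
from h import *
o=obs();t=np.array(o["tcp_pos"]);q=R.from_rotvec(o["orientation"])
p,P=cloud("wrist")
Q=P[np.isfinite(P).all(-1)];d=Q-t;rr=np.hypot(d[:,0],d[:,1])
S=Q[(rr<.034)&(rr>.0275)&(abs(d[:,2]-.02)<.006)&(abs(d[:,1])<.022)];n,m,N,s=fit(S);print("tin rim",n,m,N,s,t)
B,c=ring(P,(.591,.151),.1690,.07,.004);print("bowl",len(B),c)
g=np.array([.591,.151,.166]);print(q.inv().apply(g-t))
E
```

```text
clock: 24.42
tcp_pos: [0.531, -0.0219, 0.2722]
orientation: [3.141, -0.002, 0.001]
contact_force: [0.2, -0.4, -0.4]
grip_width: 0.0582
gripper_force: 32.9
clock: 25.18
tcp_pos: [0.5895, 0.151, 0.2721]
orientation: [3.139, -0.002, 0.001]
contact_force: [0.6, -1.1, 0.4]
grip_width: 0.0586
gripper_force: 32.9
{'clock': 25.175, 'joints': [-0.278, 0.337, -0.098, 1.669, 0.038, 1.138, -1.959], 'tcp_pos': [0.59, 0.151, 0.272], 'grip_width': 0.059, 'contact_force': [0.622, -1.136, 0.375]}
tin rim [ 0.00754737 -0.01290805  0.9998882 ] [0.57932985 0.15212031 0.28956617] 1511 0.0015895193360860574 [0.58951071 0.15097512 0.27210919]
bowl 3438 ((0.5905238389968872, 0.15075044333934784), 0.05612687021493912)
[ 0.0014322  -0.00024919  0.10610968]
```

```bash
python3 -m jog '[{"fingers":0.045,"x":0.001,"y":0,"z":0.04,"rx":0,"ry":0,"rz":0},{"fingers":0.045,"x":0,"y":0,"z":0.04,"rx":0,"ry":0,"rz":0},{"fingers":0.045,"x":0,"y":0,"z":0.016,"rx":0,"ry":0,"rz":0},{"fingers":0.045,"x":0,"y":0,"z":0.006,"rx":0,"ry":0,"rz":0},{"fingers":0.045,"x":0,"y":0,"z":0.003,"rx":0,"ry":0,"rz":0},{"fingers":0.045,"x":0,"y":0,"z":0,"rx":0,"ry":0,"rz":0},{"fingers":0.045,"x":0,"y":0,"z":0,"rx":0,"ry":0,"rz":0}]'
```

```text
clock: 26.1
tcp_pos: [0.5921, 0.1521, 0.1693]
orientation: [3.141, -0.001, 0.007]
contact_force: [-0.2, 0.2, 0.2]
grip_width: 0.0583
gripper_force: 32.9
```

```bash
python3 -m jog '[{"fingers":0.045,"x":0,"y":0,"z":0.002,"rx":0,"ry":0,"rz":0},{"fingers":0.045,"x":0,"y":0,"z":0.001,"rx":0,"ry":0,"rz":0},{"fingers":0.045,"x":0,"y":0,"z":0,"rx":0,"ry":0,"rz":0}]'; python3 -m jog '[{"fingers":0.045,"x":0,"y":0,"z":0.0015,"rx":0,"ry":0,"rz":0},{"fingers":0.045,"x":0,"y":0,"z":0,"rx":0,"ry":0,"rz":0}]'
```

```text
clock: 26.48
tcp_pos: [0.5915, 0.1518, 0.1652]
orientation: [3.141, -0.001, 0.004]
contact_force: [0.3, 0.4, -0.9]
grip_width: 0.058
gripper_force: 32.9
clock: 26.72
tcp_pos: [0.5916, 0.1519, 0.164]
orientation: [3.141, -0.002, 0.005]
contact_force: [-1.2, -0.3, 1.5]
grip_width: 0.0579
gripper_force: 33.1
```

```bash
python3 -m jog '[{"fingers":0.045,"x":0,"y":0,"z":0.001,"rx":0,"ry":0,"rz":0},{"fingers":0.066,"x":0,"y":0,"z":0,"rx":0,"ry":0,"rz":0},{"fingers":0.066,"x":0,"y":0,"z":0,"rx":0,"ry":0,"rz":0},{"fingers":0.066,"x":0,"y":0,"z":-0.01,"rx":0,"ry":0,"rz":0},{"fingers":0.068,"x":0,"y":0,"z":-0.03,"rx":0,"ry":0,"rz":0},{"fingers":0.07,"x":0,"y":0,"z":-0.06,"rx":0,"ry":0,"rz":0},{"fingers":0.07,"x":0,"y":0,"z":-0.05,"rx":0,"ry":0,"rz":0},{"fingers":0.07,"x":0.03,"y":0,"z":0,"rx":0,"ry":0,"rz":0}]'
python3 -m jog '[{"fingers":0.07,"x":0,"y":0,"z":0,"rx":0,"ry":0,"rz":0},{"fingers":0.07,"x":0,"y":0,"z":0,"rx":0,"ry":0,"rz":0}]'
python3 - <<'E'
from h import *
o=obs()
p,P=cloud("wrist");cv2.imwrite("pics/w7.png",p[:,:,::-1])
S,c=ring(P,(.591,.151),.1695,.07,.004);n,m,N,s=fit(S);print("bowl",c,n,m,N)
S,c=ring(P,(.5915,.152),.183,.036,.005);n,m,N,s=fit(S);print("tin",c,n,m,N)
_,P=cloud("side");tilt("side",pc=(.593,.155),sc=(.593,.155),P=P)
S,c=ring(P,(.593,.1545),.131,.08,.004);print("plate",c,fit(S)[0])
E
```

```text
clock: 27.72
tcp_pos: [0.6228, 0.1533, 0.3199]
orientation: [-3.139, -0.0, -0.019]
contact_force: [0.3, 1.0, -0.6]
grip_width: 0.0697
gripper_force: 0.0
clock: 27.98
tcp_pos: [0.6205, 0.1519, 0.3126]
orientation: [3.141, -0.001, 0.002]
contact_force: [1.0, 0.2, -0.0]
grip_width: 0.07
gripper_force: 0.0
{'clock': 27.975, 'joints': [-0.272, 0.36, -0.09, 1.544, 0.035, 1.239, -1.939], 'tcp_pos': [0.621, 0.152, 0.313], 'grip_width': 0.07, 'contact_force': [1.04, 0.159, -0.042]}
bowl ((0.5908212065696716, 0.150409996509552), 0.0562407448887825) [-1.52211574e-03 -7.49822878e-04  9.99998560e-01] [0.59341128 0.15090099 0.16877902] 3591
tin ((0.5897940397262573, 0.15298102796077728), 0.030275024473667145) [-0.01171152 -0.00123779  0.99993065] [0.58898078 0.15295962 0.18232058] 609
side table n [2.e-04 2.e-04 1.e+00] z 0.0001
plate tilt deg [-4.68 10.44] mag 11.44 mid [0.5757 0.1805 0.1364] 167 0.00136
board tilt deg [-0.18  0.27] mag 0.32 mid [0.5746 0.1827 0.0518] 960 0.00129
plate ((0.5925175547599792, 0.15851692855358124), 0.06555411964654922) [-0.00659782  0.00542912  0.9999635 ]
```

View pics/w7.png

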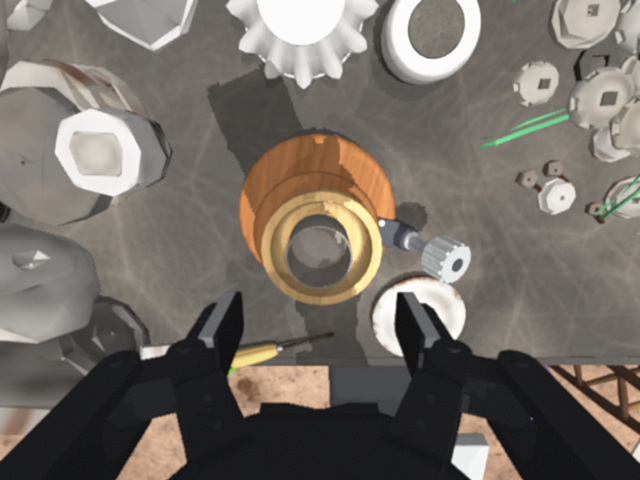

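The picture shows the tin at (320,250), standing inside the bowl at (322,247), with the bowl level on the plate and the gripper clear. Handing in.

```bash
python3 -c "
from bench import r
print(r.hand_in())"
```

```text
the job is handed in; nothing more can be done
None
```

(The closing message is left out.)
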